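# Unlatch the brake-shoe case and put the finished shoe away

### The arm

A 6-joint arm with a two-finger parallel gripper is mounted at the origin on the work surface. World frame = base frame: x ahead of the robot, y to its left, z up, the work surface at z = 0. Lengths are in m, angles in rad, forces in N, time in s.
With the tool pointing down it reaches from about 0.375 to 0.975 m from the base axis. Payload 3.8 kg.
Tool frame: the origin (TCP) lies between the finger pads; the fingertips stand 22 mm ahead of it and the grasp point (between the pads) lies 3 mm ahead of it; z points along the fingers, y is the direction in which the jaws open and shut (so a half turn about z gives the same grasp; the last joint's range is limited). The gripper opens to 85 mm and grips with 20 to 120 N. Pads are 22 mm wide; open, the fingers measure 114 mm over their backs; the gripper's body (76 mm by 85 mm) begins 54 mm behind the grasp point. The pads swing forward as they close: fully open they stand 13 mm farther back than shut.
Start: joints at [-1.197, 0.264, 1.604, -0, 1.274, -0.037], TCP at [0.27, -0.619, 0.253] pointing down, gripper open.
Joint ranges: [-2.63, 2.63], [-0.94, 2.18], [0.31, 2.57], [-1.31, 4.45], [0, 2.66], [-2.55, 2.55]. Speed limits (rad/s): [2.57, 2.57, 3.14, 3.14, 3.14, 3.14].

### API

Orientations are given as a rotation vector (axis times angle).
In Python, from workcell import * gives the robot as it stands.
- The arm moves only by the tool step_arm, never from a script. Its argument "motion" is a list that holds one entry, the list of rows, each a list of 7 numbers: the finger opening in m, from 0 to 0.0854, then the shift along the world's x, y, z in m, then the turn, a rotation vector about the world's x, y, z in degrees. A call has exactly 8 rows; each row is the pose to reach, as a shift and turn from the pose measured when the call began; what a row does not reach only later rows make up. A row lasts 1/8 s, in which the tool goes at most 62.5 mm and 10.7 degrees, less where a joint would pass 70% of its speed; a pose out of reach is approached as far as the arm can. A call with a gripper value outside its range is refused whole. The fingers move at their own pace and stop on an object; "newtons" is the grip in N (left out, the last holds). Time passes only in rows, so rows that repeat a pose let the fingers close, or fill a call up. It gives the time, the measured TCP pose, the force and the opening at its end, in the units of the state.
- read_state(): the state, without advancing time (a new reading comes with each control period).
- read_camera(name): name is "scene" or "top"; returns (picture, depth): 384x512x3 uint8, blue, green, red; 384x512 float32, m along the optical axis (not along the pixel's ray), 0 where there is no reading.
- get_calibration(name): a dict with "K" (3x3 intrinsics, pixels), "dist_coeffs" ([k1, k2, p1, p2, k3] as OpenCV has them; the pictures are not rectified), "world_from_camera" (4x4, takes a point from camera to world coordinates). Camera axes: x right, y down, z forward; pixel columns grow to the right and rows downward; lengths in m; the calibration is good to about 2 mm. A picture is of the moment at which its call begins. get_calibration takes no time and is no camera call.
- finish_job(): hands the job in, once; it reports no verdict.
Trained networks look in the newest picture that a camera, given by its name, has taken for a name from the list of things; names that differ only in an ending like _2 or _b are one class to them, and where a whole thing is asked for, a point or a joint stands for the part that bears it (a point fixed in the world has none). Each returns a list of dicts, best first, with "score" (0 to 1); they miss things now and then, are a little off and sometimes report something else, mostly with a low value. They report only what shows in the picture. A call takes as long as a camera call. They do not tell look-alikes from the thing itself.
- spot_in(camera, thing): "xyz" ([x, y, z] in m, in the coordinates of the camera as it stood for that picture, good to about 4 mm: the middle of the surface that is visible of it).
- regions_of(camera, thing): "region" (384x512 bool, what is visible of it).
The state is a dict: "time": time; "q": joint angles; "joint_vel": joint speeds; "joint_torque": joint torques, N m; "tool_pos": TCP position; "tcp_rot": TCP orientation; "wrist_force": force on the tool from outside, world axes, zero at the start; "torque": the same for the moment, N m; "width": opening from 0.0 (shut) to 1.0 (fully open).
Only numpy, scipy, OpenCV 4.12 (cv2) and the standard library are available. Lean on these libraries where they do the work, as an engineer would, in place of code of your own. Each camera call takes 0.05 s, during which the arm holds its last target. There are 200 camera calls.

### The job

Swing the latch lever on the grey parts case fully clear of the lid, then open the lid until it stands upright or leans back. Lay the finished brake shoe, the one with the spacer stack on its stud, on the floor of the case's empty bay with its stud pointing up. Leave the lid standing open with the latch swung clear, and do not disturb the two bare shoes or the wrench.

Things in the scene. Friction and masses are not known exactly. Their poses are not given: they have to be found in the camera images.
- case: grey open-topped case fixed to the table, 150 (its x) x 240 (its y) x 65 mm high, walls and floor 5 mm thick. Origin: centre of the underside on the table; z up; -x is its front, towards the robot. A wall along its x at y = 0 parts it in two bays; the +y bay is full of brake shoes, the -y bay is empty. The closed lid's top is 73 mm above the table.
- bay (a point): centre of the floor of the empty bay, 5 mm above the table; clear floor 140 mm along the case's x, 112 mm along its y, rim 60 mm above this floor
- latch (a joint): angle of the latch lever about its upright pivot (rad): 0 = lying over the lid along the case's +x, grows as the lever swings outward to the case's +y side; stop at 1.9; the lever is clear of the lid from 1.4 on. Stays where it is left.
- latch_pivot (a point): the latch lever's upright pivot axis, at lever mid-height (79 mm above the table), on a bracket 18 mm in front of the case's front face and 85 mm to +y of its middle
- latch_peg (a point): middle of the free part of the upright steel peg on the lever's free end: 14 mm diameter, 55 mm from the pivot, standing from the lever's top (83 mm above the table) to 113 mm above the table; this point is 98 mm above the table. The lever is a steel bar 14 mm wide, 8 mm thick.
- lid (a joint): opening angle of the lid (rad): 0 = shut, 1.57 = upright, stop at 1.8. Stiff hinge: it stays where it is left; the bar needs about 4 N. The latch lever blocks it until swung clear.
- lid_bar (a point): middle of the round steel bar on the lid's front edge: 10 mm diameter, 90 mm free length along the case's y between its two posts, 35 mm out from the lid's edge with an open gap of 30 mm behind it; 70 mm above the table when shut
- lid_hinge (a point): middle of the lid's hinge line along the case's y, at the far (+x) rim, 185 mm from the bar; the lid is 8 mm thick, 150 x 240 mm
- shoe_done: the finished bicycle brake shoe: black block 72 (its x) x 18 (its y) x 16 mm high with an upright 6 mm steel stud on its middle up to 42 mm, carrying two 16 mm wide aluminium spacers and a nut (from 16 to 37 mm high). Origin: centre of the underside; z along the stud. 60 g.
- shoe_bare1: unfinished brake shoe, the same block with a bare thin stud; leave alone. Origin: centre of the underside
- shoe_bare2: another unfinished brake shoe with a bare stud; leave alone. Origin: centre of the underside
- wrench: small steel wrench, 140 mm long, lying on the table; leave alone
Not all that is in view belongs to the job. What is shaped like the shoe_done but turquoise or yellow is not meant.

How it is judged:
By the outcome, as a careful person would: the job done as asked, in the order asked, and still so for the second after the job is handed in, with the robot touching nothing.
It also fails if it takes over 72 s, if anything falls off the work surface, if the arm or the gripper's body presses on something with over 40 N, if the wrist force passes 120 N, or if a joint passes its speed limit or range.

## Working session

There is one attempt and no reset: what is moved stays moved. The work goes in short steps, Python scripts to look and compute and a tool call to move; the robot and the scene stay as the last step left them, time stands still between calls to the robot, and variables do not carry over. Pictures are saved under pics/ and viewed, on a budget of 10 in all, crops included, one or two more only if the job needs it, and the job is handed in when it is done.

Besides the shell and the picture viewer there is one more tool, called after "Emit:" as a command line: name --argument value ..., lists and objects as JSON in quotes. step_arm: Moves the arm, as the interface text tells. Its arguments: {"type":"object","properties":{"motion":{"type":"array"},"newtons":{"type":"number"}},"required":["motion"]}

```bash
mkdir -p pics
cat > h.py <<'E'
from workcell import *
import numpy as np, cv2
def snap(cam,fn=None):
    p,d=read_camera(cam)
    if fn: cv2.imwrite('pics/'+fn,p)
    return p,d
def w(cam,xyz):
    T=np.array(get_calibration(cam)["world_from_camera"]); return T[:3,:3]@np.array(xyz)+T[:3,3]
def cloud(cam,d):
    c=get_calibration(cam);K=np.array(c["K"]);h,wd=d.shape
    uv=np.stack(np.meshgrid(np.arange(wd),np.arange(h)),-1).reshape(-1,1,2).astype(np.float64)
    n=cv2.undistortPoints(uv,K,np.array(c["dist_coeffs"])).reshape(h,wd,2)
    P=np.dstack([n*d[...,None],d]); T=np.array(c["world_from_camera"])
    return P@T[:3,:3].T+T[:3,3]
def proj(cam,pts):
    c=get_calibration(cam);T=np.linalg.inv(np.array(c["world_from_camera"]))
    r,_=cv2.Rodrigues(T[:3,:3]); return cv2.projectPoints(np.array(pts,float),r,T[:3,3],np.array(c["K"]),np.array(c["dist_coeffs"]))[0].reshape(-1,2)
E
python3 - <<'E'
from h import *
np.set_printoptions(precision=4,suppress=True)
ims=[]
for c in ("scene","top"):
    p,d=snap(c); ims.append(p); np.save(c+'.npy',d); cv2.imwrite('pics/%s0.png'%c,p)
    print(c,np.array(get_calibration(c)["world_from_camera"])[:3,3])
    for t in ("case","latch_peg","lid_bar","shoe_done","shoe_bare1","wrench","latch_pivot","lid_hinge"):
        print(t,[(round(o["score"],2),w(c,o["xyz"]).round(3)) for o in spot_in(c,t)])
print(read_state())
E
```

```text
scene [ 1.2585 -0.446   0.9624]
case [(0.95, array([0.64 , 0.093, 0.076])), (0.74, array([ 0.446, -0.257,  0.018])), (0.18, array([ 0.541, -0.28 ,  0.014]))]
latch_peg [(0.49, array([0.572, 0.202, 0.087])), (0.19, array([0.622, 0.098, 0.077]))]
lid_bar [(0.57, array([0.627, 0.091, 0.073]))]
shoe_done [(0.64, array([0.488, 0.37 , 0.011])), (0.62, array([ 0.577, -0.369,  0.014])), (0.57, array([ 0.552, -0.182,  0.015])), (0.49, array([ 0.539, -0.282,  0.014]))]
shoe_bare1 [(0.51, array([ 0.448, -0.258,  0.015])), (0.5, array([ 0.647, -0.255,  0.016]))]
wrench [(0.6, array([0.49 , 0.366, 0.012])), (0.32, array([0.633, 0.088, 0.072]))]
latch_pivot [(0.46, array([0.57 , 0.205, 0.088]))]
lid_hinge [(0.89, array([0.624, 0.097, 0.078]))]
top [0.4734 0.0253 0.9725]
case [(0.81, array([0.611, 0.111, 0.075]))]
latch_peg [(0.47, array([0.564, 0.203, 0.086]))]
lid_bar [(0.86, array([0.618, 0.104, 0.079]))]
shoe_done [(0.69, array([ 0.57 , -0.354,  0.018])), (0.65, array([ 0.531, -0.274,  0.018])), (0.48, array([ 0.55 , -0.172,  0.018]))]
shoe_bare1 [(0.77, array([ 0.438, -0.256,  0.014])), (0.66, array([ 0.639, -0.247,  0.018])), (0.27, array([0.564, 0.202, 0.082]))]
wrench [(0.74, array([0.494, 0.368, 0.008])), (0.24, array([0.62 , 0.101, 0.077]))]
latch_pivot []
lid_hinge [(0.97, array([0.616, 0.106, 0.076]))]
{'time': 0.9, 'q': array([-1.1969,  0.2638,  1.604 , -0.    ,  1.2737, -0.0369]), 'joint_vel': array([ 0.0015,  0.0018, -0.0004, -0.0006, -0.0008,  0.0013]), 'joint_torque': array([  0.0022, -51.5054, -36.7727,   0.0003,   0.0007,   0.    ]), 'tool_pos': array([ 0.2695, -0.6188,  0.2533]), 'tcp_rot': array([ 3.0755,  0.6408, -0.0001]), 'wrist_force': array([-0.6541,  0.1161,  0.5972]), 'torque': array([0.0437, 0.0182, 0.0559]), 'width': 0.9968290661916667}
```

```bash
ls pics; pwd
```

```text
scene0.png
top0.png
.
```

View pics/scene0.png

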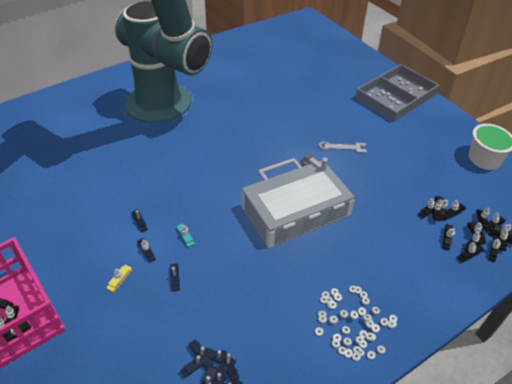

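View pics/top0.png

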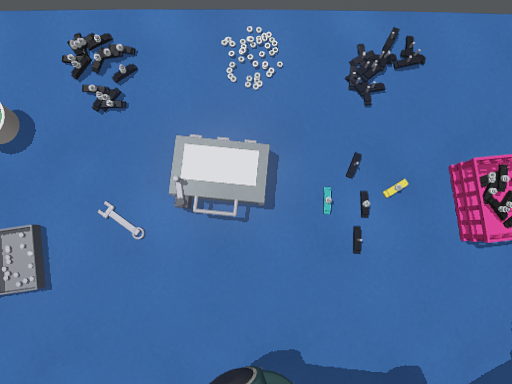

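The top view has the case at about (220,172), the latch at (180,192) and the bar at (215,207). The finished shoe is probably the one at (365,204), between two bare shoes at (357,240) and (354,165). I'll zoom in and measure.

Run:
```python
from h import *
np.set_printoptions(precision=4,suppress=True)
p=cv2.imread('pics/top0.png');s=cv2.imread('pics/scene0.png')
a=cv2.resize(p[140:260,320:420],(400,480),interpolation=cv2.INTER_CUBIC)
b=cv2.resize(p[125:225,160:280],(400,333),interpolation=cv2.INTER_CUBIC)
c=cv2.resize(s[200:300,100:200],(400,400),interpolation=cv2.INTER_CUBIC)
m=np.zeros((600,800,3),np.uint8); m[:480,:400]=a; m[:250,400:700]=cv2.resize(b,(300,250)); m[250:600,400:750]=cv2.resize(c,(350,350))
cv2.imwrite('pics/z0.png',m)
P=cloud('top',np.load('top.npy'))
r=(np.abs(P[...,0]-.6)<.15)&(np.abs(P[...,1]-.1)<.18)
z=P[...,2]
print('zhist',np.histogram(z[r],bins=np.arange(-.01,.13,.005)))
k=r&(z>.064)&(z<.0775)
n,l,st,ce=cv2.connectedComponentsWithStats(k.astype(np.uint8)); i=1+st[1:,4].argmax()
kk=cv2.morphologyEx((l==i).astype(np.uint8),cv2.MORPH_OPEN,np.ones((9,9)))>0
print('lid',cv2.minAreaRect(P[kk][:,:2].astype(np.float32)*1000),np.median(z[kk]))
k2=r&(z>.05)&(z<.0775)
print('rows of high pts', P[r&(z>.09)])
# bar: pts in front
k3=r&(z>.055)&(z<.0775)&~(cv2.dilate(kk.astype(np.uint8),np.ones((5,5)))>0)&(P[...,0]<.57)
print('bar',P[k3].shape, P[k3].mean(0)); print(P[k3][::4])
for nm,(x,y) in dict(done=(.531,-.274),b1=(.438,-.256),b2=(.639,-.247)).items():
    q=(np.hypot(P[...,0]-x,P[...,1]-y)<.05)&(z>.008)&(p.max(2)<255)
    dark=q&(z<.022)&(p[...,0]<70)
    print(nm,cv2.minAreaRect(P[dark][:,:2].astype(np.float32)*1000), 'zmax',np.sort(z[q])[-6:], P[q&(z>.025)].mean(0) if (q&(z>.025)).any() else None)
```

```text
zhist (array([  17, 4324, 3894,   21,    7,    7,   12,   10,   14,   12,   15,
         13,   14,   18,   29,  155, 4085, 1722,  124,   29,    3,    3,
          2,    4,   23,    2,    0,    0]), array([-0.01 , -0.005,  0.   ,  0.005,  0.01 ,  0.015,  0.02 ,  0.025,
        0.03 ,  0.035,  0.04 ,  0.045,  0.05 ,  0.055,  0.06 ,  0.065,
        0.07 ,  0.075,  0.08 ,  0.085,  0.09 ,  0.095,  0.1  ,  0.105,
        0.11 ,  0.115,  0.12 ,  0.125,  0.13 ]))
lid ((623.6248168945312, 106.07150268554688), (239.9873504638672, 158.1389617919922), 84.16935729980469) 0.07379219523366998
rows of high pts [[0.4734 0.0253 0.9725]
 [0.4734 0.0253 0.9725]
 [0.4734 0.0253 0.9725]
 ...
 [0.4734 0.0253 0.9725]
 [0.4734 0.0253 0.9725]
 [0.4734 0.0253 0.9725]]
bar (458, 3) [0.5293 0.1523 0.0726]
[[0.5688 0.2302 0.074 ]
 [0.5692 0.2211 0.0699]
 [0.5685 0.195  0.0758]
 [0.5688 0.1855 0.073 ]
 [0.5662 0.2225 0.0744]
 [0.5664 0.198  0.0724]
 [0.5662 0.1877 0.0745]
 [0.5637 0.2248 0.075 ]
 [0.5639 0.2155 0.0722]
 [0.5636 0.19   0.0754]
 [0.5614 0.2302 0.0731]
 [0.5615 0.2206 0.0715]
 [0.5614 0.1955 0.0722]

[... 2285 characters left out ...]
064 0.0631 0.073 ]
 [0.504  0.0978 0.073 ]
 [0.504  0.0879 0.0723]
 [0.5039 0.078  0.073 ]
 [0.5039 0.068  0.0746]
 [0.5016 0.0781 0.0702]
 [0.5015 0.0681 0.0716]]
done ((531.65771484375, -276.96099853515625), (17.64200782775879, 64.48995971679688), 89.63241577148438) zmax [0.0401 0.0409 0.041  0.0417 0.042  0.042 ] [ 0.5333 -0.2758  0.0347]
b1 ((437.5813293457031, -253.24205017089844), (17.81705093383789, 65.70293426513672), 89.34257507324219) zmax [0.0247 0.0368 0.0405 0.0414 0.0432 0.0445] [ 0.4388 -0.2538  0.0413]
b2 ((638.3701171875, -251.60379028320312), (17.62200355529785, 67.85490417480469), 66.63997650146484) zmax [0.0407 0.0412 0.0419 0.0423 0.0426 0.0426] [ 0.6393 -0.252   0.0367]
```

View pics/z0.png

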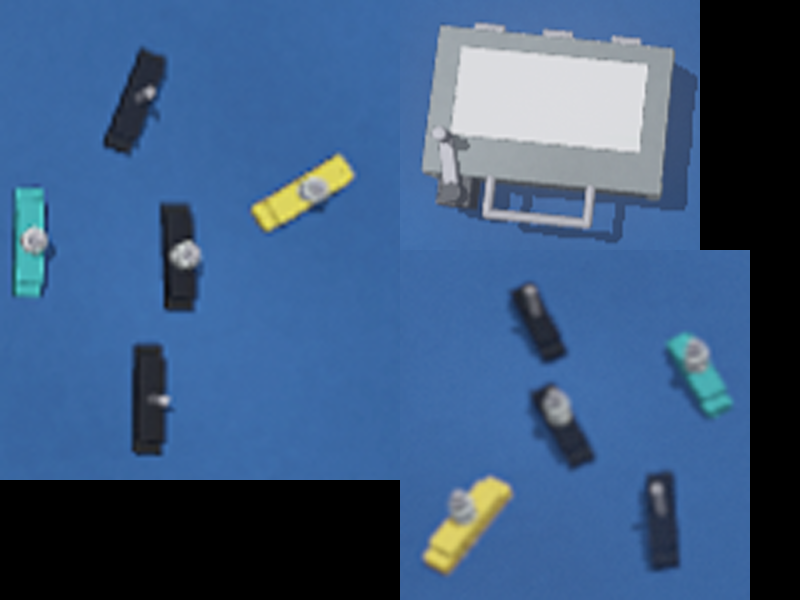

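The view confirms it: the shoe with the spacers is at (0.532,-0.276), lying along world x, with the bare shoes in front of and behind it. The case is turned about -5.8°. Next I'll get the lever's angle and check my case model against the picture.

```bash
cat >> h.py <<'E'
YAW=np.radians(-5.8); CC=np.array([.621,.106])
def cw(x,y,z): # case -> world
    c,s=np.cos(YAW),np.sin(YAW); return np.array([CC[0]+c*x-s*y,CC[1]+s*x+c*y,z])
E
python3 - <<'E'
from h import *
np.set_printoptions(precision=4,suppress=True)
for c in('top','scene'):
    d=np.load(c+'.npy');P=cloud(c,d);z=P[...,2]
    k=(d>0)&(np.hypot(P[...,0]-.575,P[...,1]-.2)<.07)
    a=P[k&(z>.1)&(z<.125)]; print(c,'peg top',a.mean(0),a.min(0),a.max(0),len(a))
    b=P[k&(z>.0795)&(z<.088)]; print('lever',b.mean(0),b.min(0),b.max(0),len(b))
pv=cw(-.093,.085,.083);print('pivot',pv)
p=cv2.imread('pics/top0.png')
pts=[cw(x,y,.073) for x in(-.075,.075) for y in(-.12,.12)]+[cw(-.11,-.045,.07),cw(-.11,.045,.07),pv]
for q in proj('top',pts): cv2.circle(p,tuple(int(round(v*4)) for v in q),2,(0,0,255),-1,shift=2)
cv2.imwrite('pics/z1.png',cv2.resize(p[115:235,160:290],(780,720)[0:2] if 0 else (650,600),interpolation=cv2.INTER_CUBIC))
E
```

```text
top peg top [0.5895 0.2068 0.1117] [0.5836 0.201  0.1002] [0.5962 0.2131 0.1184] 31
lever [0.5557 0.2019 0.0831] [0.526  0.1327 0.0798] [0.593  0.2142 0.0876] 151
scene peg top [0.59   0.2035 0.1095] [0.5832 0.1977 0.1002] [0.5963 0.2114 0.1152] 33
lever [0.5574 0.1981 0.0836] [0.5243 0.1425 0.0795] [0.6129 0.2092 0.0876] 108
pivot [0.5371 0.2    0.083 ]
```

View pics/z1.png

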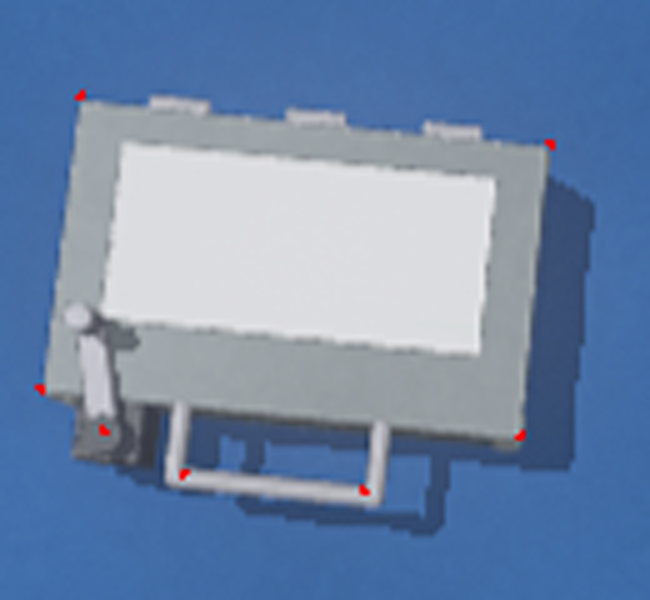

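Emit:
step_arm --motion '[[[0.04,0.05,0.03,0,0,0,-4],[0.04,0.08,0.09,0,0,0,-8],[0.04,0.1,0.15,0,0,0,-12],[0.04,0.12,0.21,0,0,0,-16],[0.04,0.14,0.27,0,0,0,-20],[0.04,0.16,0.33,0,0,0,-24],[0.04,0.18,0.39,0,0,0,-27],[0.04,0.2,0.45,0,0,0,-29]]]' --newtons 40

```text
time: 1.9
tool_pos: [0.4671, -0.1755, 0.2538]
tcp_rot: [3.137, -0.152, 0.002]
wrist_force: [1.2, -0.6, -0.6]
width: 0.467
```

The overlay matches to about a pixel. A 3 mm shift in x, to CC = (0.618,0.106), improves it. The peg at (0.590,0.205) means the latch is at about 0.19 rad.

Emit:
step_arm --motion '[[[0.036,0.02,0.06,0,0,0,0],[0.036,0.04,0.12,0,0,0,0],[0.036,0.06,0.18,0,0,0,0],[0.036,0.08,0.24,0,0,0,0],[0.036,0.1,0.3,0,0,0,0],[0.036,0.115,0.35,0,0,0,0],[0.036,0.123,0.38,-0.04,0,0,0],[0.036,0.123,0.38,-0.08,0,0,0]]]'

```text
time: 2.9
tool_pos: [0.5912, 0.2075, 0.1736]
tcp_rot: [-3.137, 0.147, -0.006]
wrist_force: [0.2, -0.4, -1.1]
width: 0.423
```

```bash
sed -i 's/\.621,\.106/.618,.106/' h.py
python3 - <<'E'
from h import *
p,d=snap('scene'); 
c=[int(v) for v in proj('scene',[[.59,.2,.12]])[0]]; print(c)
cv2.imwrite('pics/z2.png',cv2.resize(p[max(0,c[1]-60):c[1]+60,c[0]-75:c[0]+75],(750,600)))
s=read_state();print(s['tool_pos'],s['q'],s['width'])
E
```

```text
[323, 158]
[0.58677688 0.20503386 0.16635498] [ 2.96511882e-01  2.35430079e-01  1.80528429e+00 -8.97142801e-04
  1.10868920e+00  1.96232604e+00] 0.42018812527384747
```

View pics/z2.png

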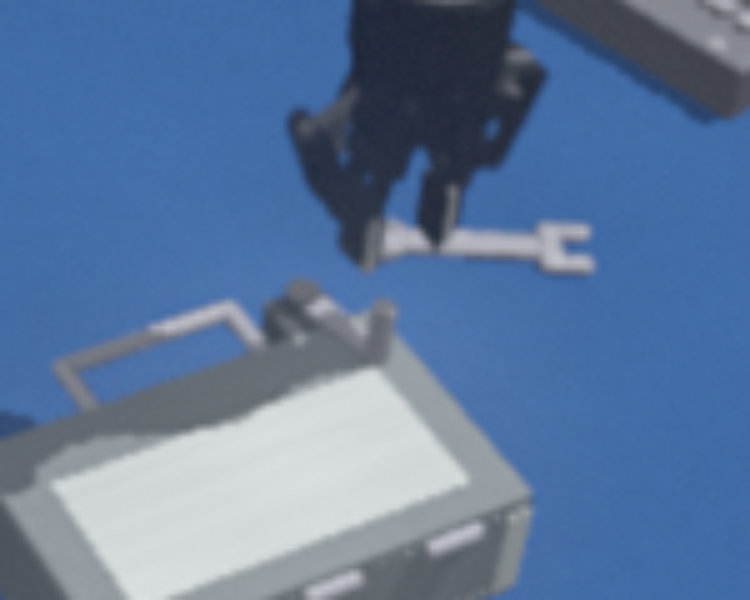

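The picture shows the fingers straddling the peg from above. Down I go.

Emit:
step_arm --motion '[[[0.034,0.003,0,-0.01,0,0,0],[0.034,0.003,0,-0.025,0,0,0],[0.034,0.003,0,-0.04,0,0,0],[0.034,0.003,0,-0.05,0,0,0],[0.034,0.003,0,-0.056,0,0,0],[0.034,0.003,0,-0.056,0,0,0],[0.034,0.003,0,-0.056,0,0,0],[0.034,0.003,0,-0.056,0,0,0]]]'

```text
time: 3.95
tool_pos: [0.5902, 0.2052, 0.111]
tcp_rot: [3.135, -0.148, -0.009]
wrist_force: [-0.3, 0.1, 0.0]
width: 0.397
```

Run:
```python
from h import *
s=read_state();print(s['tool_pos'],s['wrist_force'])
pv=cw(-.093,.085,0)[:2];print(pv)
# arc plan: TCP = pivot + .055*dir(th) + lag offset .010*tangent, tool turned with lever
for th in np.r_[.19,np.linspace(.3,1.75,15)]:
    a=th+YAW; q=pv+.055*np.array([np.cos(a),np.sin(a)])+.009*np.array([-np.sin(a),np.cos(a)])
    print(round(th,2),(q-s['tool_pos'][:2]).round(3),np.degrees(th-.19).round(0))
```

```text
[0.59020854 0.20522911 0.11100093] [-0.32396066  0.07613068  0.00917034]
[0.53406588 0.1999631 ]
0.19 [-0.002  0.009] 0.0
0.3 [-0.004  0.014] 6.0
0.4 [-0.006  0.02 ] 12.0
0.51 [-0.009  0.025] 18.0
0.61 [-0.013  0.029] 24.0
0.71 [-0.016  0.034] 30.0
0.82 [-0.021  0.038] 36.0
0.92 [-0.025  0.041] 42.0
1.02 [-0.03   0.044] 48.0
1.13 [-0.035  0.046] 54.0
1.23 [-0.041  0.048] 60.0
1.34 [-0.046  0.05 ] 66.0
1.44 [-0.052  0.05 ] 72.0
1.54 [-0.058  0.05 ] 78.0
1.65 [-0.064  0.05 ] 83.0
1.75 [-0.069  0.049] 89.0
```

Emit:
step_arm --motion '[[[0.034,-0.002,0.009,0,0,0,2],[0.034,-0.004,0.014,0,0,0,6],[0.034,-0.006,0.02,0,0,0,12],[0.034,-0.009,0.025,0,0,0,18],[0.034,-0.013,0.029,0,0,0,24],[0.034,-0.016,0.034,0,0,0,30],[0.034,-0.021,0.038,0,0,0,36],[0.034,-0.025,0.041,0,0,0,42]]]'

```text
time: 4.95
tool_pos: [0.5653, 0.2468, 0.1113]
tcp_rot: [2.975, 0.992, -0.006]
wrist_force: [0.2, -1.9, -0.1]
width: 0.399
```

Emit:
step_arm --motion '[[[0.034,-0.005,0.003,0,0,0,6],[0.034,-0.01,0.005,0,0,0,12],[0.034,-0.016,0.007,0,0,0,18],[0.034,-0.021,0.009,0,0,0,24],[0.034,-0.027,0.009,0,0,0,30],[0.034,-0.033,0.009,0,0,0,36],[0.034,-0.039,0.009,0,0,0,41],[0.034,-0.044,0.008,0,0,0,47]]]'

```text
time: 5.95
tool_pos: [0.5214, 0.2553, 0.1116]
tcp_rot: [2.326, 2.101, -0.0]
wrist_force: [2.4, -1.0, -0.3]
width: 0.403
```

Emit:
step_arm --motion '[[[0.036,0.006,0,0,0,0,0],[0.036,0.006,0,0.01,0,0,0],[0.036,0.006,0,0.04,0,0,0],[0.03,0,-0.02,0.08,0,0,0],[0.03,-0.02,-0.06,0.08,0,0,0],[0.03,-0.03,-0.1,0.08,0,0,0],[0.03,-0.03,-0.13,0.06,0,0,0],[0.03,-0.03,-0.13,0.06,0,0,0]]]'

```text
time: 6.95
tool_pos: [0.4905, 0.1237, 0.1711]
tcp_rot: [2.331, 2.097, -0.003]
wrist_force: [0.3, 0.6, -0.9]
width: 0.351
```

Run:
```python
from h import *
np.set_printoptions(precision=4,suppress=True)
s=read_state();print(s['tool_pos'],s['tcp_rot'],s['q'],s['wrist_force'])
pv=cw(-.093,.085,0)[:2]
for c in('scene','top'):
    p,d=snap(c,c+'2.png');P=cloud(c,d);z=P[...,2]
    a=P[(d>0)&(np.hypot(P[...,0]-pv[0],P[...,1]-pv[1])<.075)&(z>.1)&(z<.125)&(P[...,1]>.22)]
    if len(a): v=a.mean(0)[:2]-pv; print(c,len(a),a.mean(0),'th',np.arctan2(v[1],v[0])-YAW,np.hypot(*v))
print('bar mid',cw(-.11,0,.07),'bar pix',proj('scene',[cw(-.11,0,.07)]))
p,_=cv2.imread('pics/scene2.png'),0
cv2.imwrite('pics/z3.png',cv2.resize(p[110:230,220:370],(750,600)))
```

```text
[0.4905 0.1237 0.1711] [ 2.3307  2.0973 -0.0031] [ 0.2019  0.011   2.0483 -0.0072  1.0809  0.3106] [ 0.3377  0.5817 -0.8994]
scene 31 [0.5328 0.2514 0.1097] th 1.695938808192798 0.0514462422644219
bar mid [0.5086 0.1171 0.07  ] bar pix [[277.1891 165.115 ]]
```

View pics/z3.png

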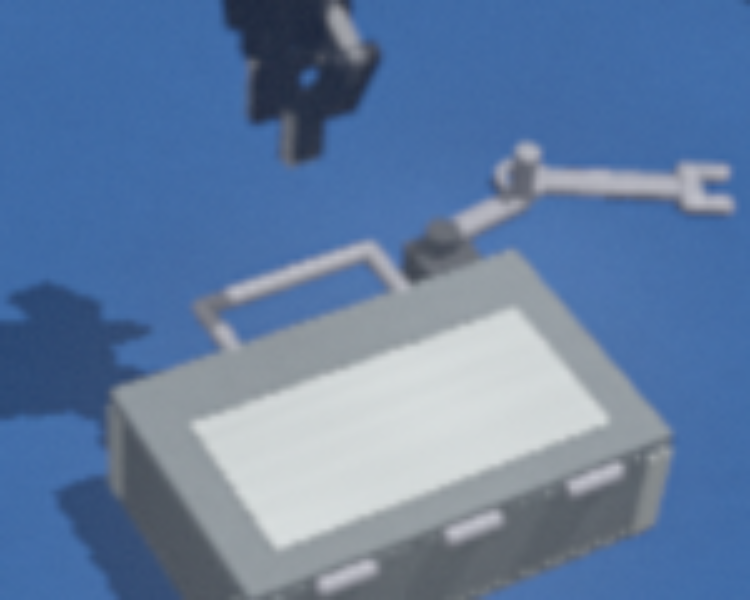

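The latch is at about 1.70 rad, well clear, and the tool is lined up with the case (the bar shows at about (290,270) in the crop). Next I'll grip the bar.

Emit:
step_arm --motion '[[[0.03,0.019,-0.007,0,0,0,0],[0.03,0.019,-0.007,-0.03,0,0,0],[0.03,0.019,-0.007,-0.06,0,0,0],[0.03,0.019,-0.007,-0.085,0,0,0],[0.03,0.019,-0.007,-0.098,0,0,0],[0.03,0.019,-0.007,-0.098,0,0,0],[0.015,0.019,-0.007,-0.098,0,0,0],[0.015,0.019,-0.007,-0.098,0,0,0]]]' --newtons 40

```text
time: 8.05
tool_pos: [0.5117, 0.1189, 0.0755]
tcp_rot: [2.327, 2.099, 0.004]
wrist_force: [0.3, 1.0, 0.1]
width: 0.181
```

Emit:
step_arm --motion '[[[0.0,0,0,0,0,0,0],[0.0,0,0,0,0,0,0],[0.0,0,0,0,0,0,0],[0.0,0,0,0,0,0,0],[0,0,0,0,0,0,0],[0,0,0,0,0,0,0],[0,0,0,0.004,0,0,0],[0,0,0,0.008,0,0,0]]]' --newtons 40

```text
time: 9.05
tool_pos: [0.5096, 0.119, 0.0828]
tcp_rot: [2.33, 2.1, -0.001]
wrist_force: [-4.2, 3.1, -4.1]
width: 0.094
```

Run:
```python
from h import *
s=read_state();print(s['tool_pos'],s['wrist_force'],s['width']*85.4)
z0=.003; a0=np.arcsin(.008/.185)
for a in np.r_[np.arange(.05,1.66,.08),1.7]:
    d=.185*(np.cos(a0)-np.cos(a)); print(round(a,2),(cw(d,0,.185*(np.sin(a)-np.sin(a0)))-cw(0,0,0)).round(3))
```

```text
[0.50956481 0.11903432 0.0827509 ] [-4.20334781  3.14600609 -4.05603261] 8.038455833741818
0.05 [ 0.    -0.     0.001]
0.13 [ 0.001 -0.     0.016]
0.21 [ 0.004 -0.     0.031]
0.29 [ 0.008 -0.001  0.045]
0.37 [ 0.012 -0.001  0.059]
0.45 [ 0.018 -0.002  0.072]
0.53 [ 0.025 -0.003  0.086]
0.61 [ 0.033 -0.003  0.098]
0.69 [ 0.042 -0.004  0.11 ]
0.77 [ 0.052 -0.005  0.121]
0.85 [ 0.062 -0.006  0.131]
0.93 [ 0.074 -0.008  0.14 ]
1.01 [ 0.086 -0.009  0.149]
1.09 [ 0.099 -0.01   0.156]
1.17 [ 0.112 -0.011  0.162]
1.25 [ 0.126 -0.013  0.168]
1.33 [ 0.14  -0.014  0.172]
1.41 [ 0.154 -0.016  0.175]
1.49 [ 0.169 -0.017  0.176]
1.57 [ 0.184 -0.019  0.177]
1.65 [ 0.198 -0.02   0.176]
1.7 [ 0.208 -0.021  0.175]
```

The bar is held: about 4 N down on the tool and the fingers stopped near 8-10 mm. I'll follow the arc.

Emit:
step_arm --motion '[[[0,0.001,0,0.016,0,0,0],[0,0.004,0,0.031,0,0,0],[0,0.008,-0.001,0.045,0,0,0],[0,0.012,-0.001,0.059,0,0,0],[0,0.018,-0.002,0.072,0,0,0],[0,0.025,-0.003,0.086,0,0,0],[0,0.033,-0.003,0.098,0,0,0],[0,0.042,-0.004,0.11,0,0,0]]]'

```text
time: 10.05
tool_pos: [0.5517, 0.1148, 0.193]
tcp_rot: [2.33, 2.101, -0.002]
wrist_force: [3.8, 0.3, -9.3]
width: 0.097
```

Emit:
step_arm --motion '[[[0,0.01,-0.001,0.011,0,0,0],[0,0.02,-0.002,0.021,0,0,0],[0,0.032,-0.004,0.03,0,0,0],[0,0.044,-0.005,0.039,0,0,0],[0,0.057,-0.006,0.046,0,0,0],[0,0.07,-0.007,0.052,0,0,0],[0,0.084,-0.009,0.058,0,0,0],[0,0.098,-0.01,0.062,0,0,0]]]'

```text
time: 11.05
tool_pos: [0.6505, 0.1049, 0.2575]
tcp_rot: [2.33, 2.101, -0.002]
wrist_force: [-3.5, 0.2, 1.9]
width: 0.094
```

Emit:
step_arm --motion '[[[0,0.014,-0.002,0.003,0,0,0],[0,0.028,-0.003,0.003,0,0,0],[0,0.043,-0.005,0.003,0,0,0],[0,0.058,-0.006,0.003,0,0,0],[0,0.068,-0.007,0.002,0,0,0],[0,0.068,-0.007,0.002,0,0,0],[0.03,0.068,-0.007,0.002,0,0,0],[0.03,0.068,-0.007,0.002,0,0,0]]]'

```text
time: 12.05
tool_pos: [0.7182, 0.0974, 0.2586]
tcp_rot: [2.33, 2.101, -0.004]
wrist_force: [-0.0, 0.9, 0.8]
width: 0.354
```

Emit:
step_arm --motion '[[[0.03,0,0,0,0,0,0],[0.03,0,0,0,0,0,0],[0.03,0,0,0.01,0,0,0],[0.03,0,0,0.03,0,0,0],[0.03,0,0,0.06,0,0,0],[0.03,-0.03,-0.02,0.07,0,0,0],[0.03,-0.08,-0.06,0.07,0,0,0],[0.03,-0.12,-0.1,0.07,0,0,0]]]'

```text
time: 13.05
tool_pos: [0.5975, -0.0032, 0.3312]
tcp_rot: [2.327, 2.1, -0.0]
wrist_force: [-0.3, -0.2, 0.8]
width: 0.35
```

Run:
```python
from h import *
np.set_printoptions(precision=4,suppress=True)
s=read_state();print(s['tool_pos'],s['tcp_rot'],s['q'],s['wrist_force'])
p,d=snap('scene','scene3.png');P=cloud('scene',d)
print([(o['score'],w('scene',o['xyz'])) for o in spot_in('scene','lid_bar')],cw(.075,0,.255))
cv2.imwrite('pics/z4.png',cv2.resize(p[60:270,190:400],(600,600)))
```

```text
[ 0.5975 -0.0032  0.3312] [ 2.3268  2.1002 -0.    ] [-0.0443  0.0764  1.6791 -0.0052  1.3811  0.0589] [-0.3334 -0.1537  0.7769]
[(0.82, array([0.7172, 0.0816, 0.1597]))] [0.6926 0.0984 0.255 ]
```

View pics/z4.png

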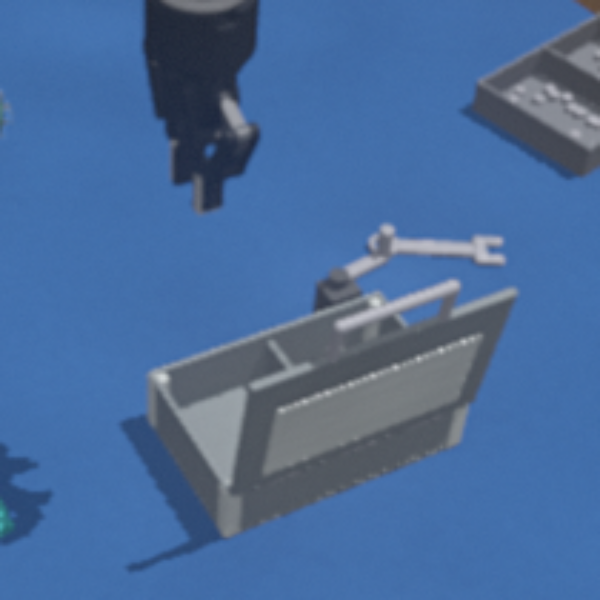

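The lid is leaning back, and the open -y bay shows at about (215,410) in the crop. On to the shoe.

Emit:
step_arm --motion '[[[0.05,-0.01,-0.04,0,0,0,-10.5],[0.05,-0.02,-0.08,0,0,0,-21],[0.05,-0.03,-0.12,-0.02,0,0,-31.5],[0.05,-0.04,-0.16,-0.06,0,0,-42],[0.05,-0.05,-0.2,-0.1,0,0,-52.5],[0.05,-0.06,-0.24,-0.14,0,0,-63],[0.05,-0.065,-0.274,-0.17,0,0,-73.5],[0.05,-0.065,-0.274,-0.2,0,0,-84]]]'

```text
time: 14.15
tool_pos: [0.5313, -0.2827, 0.1317]
tcp_rot: [3.137, -0.017, -0.006]
wrist_force: [0.7, 0.7, -0.3]
width: 0.584
```

Run:
```python
from h import *
np.set_printoptions(precision=4,suppress=True)
p,d=snap('scene','scene4.png');s=read_state();print(s['tool_pos'],s['tcp_rot'])
P=cloud('scene',d);z=P[...,2]
q=(d>0)&(np.hypot(P[...,0]-.535,P[...,1]+.277)<.05)
sp=P[q&(z>.025)&(z<.045)];print('stack',len(sp),sp.mean(0) if len(sp) else 0)
dk=q&(z>.009)&(z<.022)&(p.max(2)<80);print(cv2.minAreaRect(P[dk][:,:2].astype(np.float32)*1000))
cv2.imwrite('pics/z5.png',cv2.resize(p[190:310,90:220],(650,600)))
```

```text
[ 0.5287 -0.2801  0.1269] [ 3.1412 -0.0244 -0.0157]
stack 37 [ 0.5349 -0.2798  0.0336]
((535.235595703125, -280.0842590332031), (15.033069610595703, 68.77422332763672), 89.452392578125)
```

View pics/z5.png

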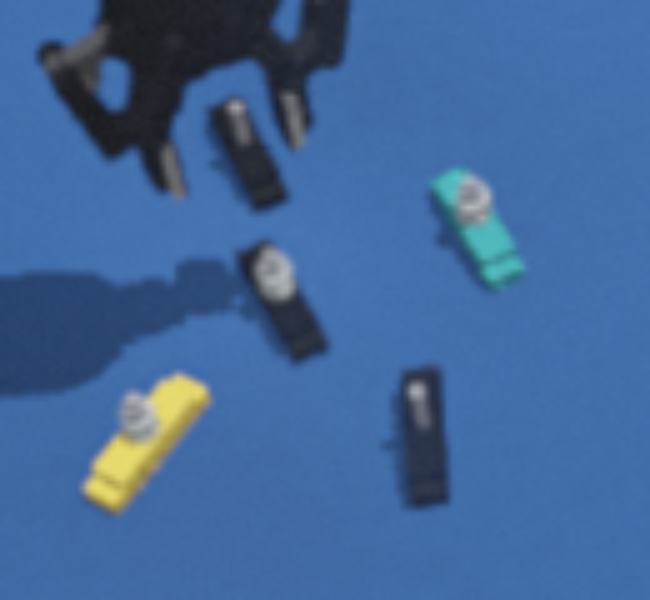

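Emit:
step_arm --motion '[[[0.05,0.003,0.002,-0.01,0,0,0],[0.05,0.003,0.002,-0.03,0,0,0],[0.05,0.003,0.002,-0.05,0,0,0],[0.05,0.003,0.002,-0.06,0,0,0],[0.05,0.003,0.002,-0.06,0,0,0],[0.05,0.003,0.002,-0.06,0,0,0],[0.05,0.003,0.002,-0.06,0,0,0],[0.05,0.003,0.002,-0.06,0,0,0]]]'

```text
time: 15.2
tool_pos: [0.5322, -0.2784, 0.0676]
tcp_rot: [3.141, -0.024, -0.014]
wrist_force: [0.4, 0.1, 0.8]
width: 0.582
```

Emit:
step_arm --motion '[[[0.05,0.001,0,-0.012,0,0,0],[0.05,0.001,0,-0.024,0,0,0],[0.05,0.001,0,-0.034,0,0,0],[0.05,0.001,0,-0.041,0,0,0],[0.05,0.001,0,-0.041,0,0,0],[0.0,0.001,0,-0.041,0,0,0],[0.0,0.001,0,-0.041,0,0,0],[0.0,0.001,0,-0.041,0,0,0]]]' --newtons 40

```text
time: 16.2
tool_pos: [0.5337, -0.2787, 0.0273]
tcp_rot: [3.14, -0.024, -0.012]
wrist_force: [-0.1, 0.3, 1.4]
width: 0.198
```

Emit:
step_arm --motion '[[[0,0,0,0,0,0,0],[0,0,0,0,0,0,0],[0,0,0,0,0,0,0],[0,0,0,0,0,0,0],[0,0,0,0.01,0,0,0],[0,0,0,0.03,0,0,0],[0,0,0,0.06,0,0,0],[0,0,0,0.1,0,0,0]]]'

```text
time: 17.2
tool_pos: [0.5333, -0.2785, 0.1289]
tcp_rot: [3.14, -0.024, -0.013]
wrist_force: [0.9, 0.3, -0.3]
width: 0.196
```

The shoe is held (fingers stopped at about 17 mm). I'll carry it over to the bay.

Emit:
step_arm --motion '[[[0,0.005,0.02,0.04,0,0,0],[0,0.015,0.07,0.06,0,0,0],[0,0.03,0.13,0.06,0,0,-1],[0,0.045,0.19,0.06,0,0,-2],[0,0.055,0.245,0.06,0,0,-4],[0,0.064,0.295,0.06,0,0,-5],[0,0.069,0.328,0.06,0,0,-5],[0,0.069,0.328,0.06,0,0,-5]]]'

```text
time: 18.2
tool_pos: [0.6029, 0.052, 0.1907]
tcp_rot: [3.137, -0.156, -0.01]
wrist_force: [0.1, -0.4, -0.7]
width: 0.198
```

Run:
```python
from h import *
np.set_printoptions(precision=4,suppress=True)
p,d=snap('scene','scene5.png');s=read_state();print(s['tool_pos'],s['tcp_rot'],s['width'],cw(-.01,-.0585,.005))
cv2.imwrite('pics/z6.png',cv2.resize(p[80:270,190:380],(600,600)))
```

```text
[0.6027 0.0505 0.1904] [ 3.1365 -0.1574 -0.0103] 0.19348772333571643 [0.6021 0.0488 0.005 ]
```

View pics/z6.png

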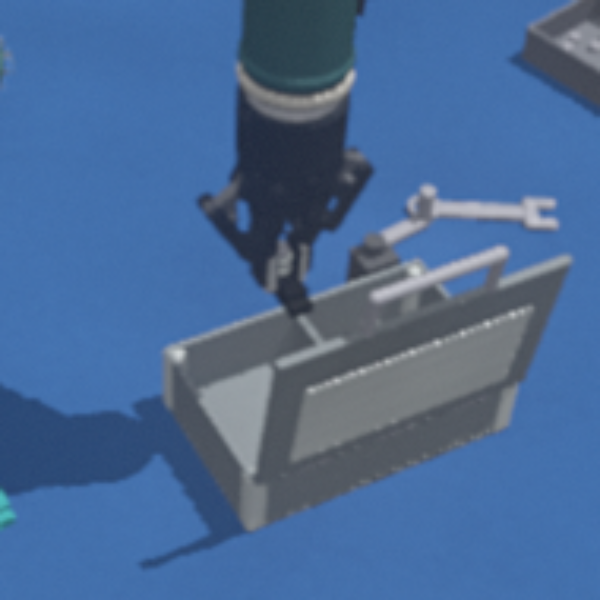

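Emit:
step_arm --motion '[[[0,0,-0.001,-0.03,0,0,0],[0,0,-0.002,-0.06,0,0,0],[0,0,-0.002,-0.09,0,0,0],[0,0,-0.002,-0.115,0,0,0],[0,0,-0.002,-0.135,0,0,0],[0,0,-0.002,-0.148,0,0,0],[0,0,-0.002,-0.154,0,0,0],[0,0,-0.002,-0.156,0,0,0]]]'

```text
time: 19.25
tool_pos: [0.603, 0.0485, 0.0346]
tcp_rot: [3.137, -0.158, -0.009]
wrist_force: [-0.8, 0.1, -0.7]
width: 0.194
```

Emit:
step_arm --motion '[[[0,0,0,-0.001,0,0,0],[0,0,0,-0.002,0,0,0],[0,0,0,-0.002,0,0,0],[0.03,0,0,-0.002,0,0,0],[0.035,0,0,-0.002,0,0,0],[0.035,0,0,-0.002,0,0,0],[0.035,0,0,0.005,0,0,0],[0.035,0,0,0.02,0,0,0]]]'

```text
time: 20.25
tool_pos: [0.6024, 0.0484, 0.0547]
tcp_rot: [3.136, -0.158, -0.012]
wrist_force: [0.0, -0.3, 0.3]
width: 0.408
```

Emit:
step_arm --motion '[[[0.035,0,0,0.02,0,0,0],[0.035,0,0,0.06,0,0,0],[0.035,0,0,0.11,0,0,0],[0.035,0,0,0.16,0,0,0],[0.035,-0.03,-0.05,0.18,0,0,0],[0.035,-0.06,-0.1,0.18,0,0,0],[0.035,-0.08,-0.16,0.18,0,0,0],[0.035,-0.1,-0.21,0.18,0,0,0]]]'

```text
time: 21.25
tool_pos: [0.5018, -0.1634, 0.2371]
tcp_rot: [3.135, -0.157, -0.007]
wrist_force: [-1.2, -0.7, -0.4]
width: 0.415
```

Run:
```python
from h import *
np.set_printoptions(precision=4,suppress=True)
s=read_state();print(s['time'],s['tool_pos'],s['wrist_force'])
p,d=snap('top','top6.png');p2,d2=snap('scene','scene6.png')
P=cloud('top',d);z=P[...,2];k=(d>0)&(np.hypot(P[...,0]-.602,P[...,1]-.049)<.045)
dk=k&(p.max(2)<75)&(z<.035);print('shoe',cv2.minAreaRect(P[dk][:,:2].astype(np.float32)*1000),np.median(z[dk]),'stack',P[k&(z>.035)].mean(0),z[k].max(),cw(-.01,-.0585,0))
for nm,(x,y) in dict(b1=(.4376,-.2532),b2=(.6384,-.2516)).items():
    q=(d>0)&(np.hypot(P[...,0]-x,P[...,1]-y)<.05)&(z>.008)&(z<.022)&(p[...,0]<70);print(nm,cv2.minAreaRect(P[q][:,:2].astype(np.float32)*1000))
print([w('top',o['xyz']) for o in spot_in('top','wrench')])
m=np.zeros((600,800,3),np.uint8);m[:,:400]=cv2.resize(p[125:275,160:260],(400,600));m[:400,400:]=cv2.resize(p2[110:280,200:370],(400,400));cv2.imwrite('pics/z7.png',m)
```

```text
21.25 [ 0.5018 -0.1634  0.2371] [-1.2267 -0.6793 -0.3557]
shoe ((600.8175659179688, 46.645469665527344), (15.282868385314941, 67.95209503173828), 83.27315521240234) 0.019232472637236597 stack [0.603  0.0481 0.0408] 0.0488998598829008 [0.6021 0.0488 0.    ]
b1 ((449.4483337402344, -247.80686950683594), (4.270359992980957, 26.494150161743164), 86.83345794677734)
b2 ((638.0436401367188, -251.3098602294922), (17.412057876586914, 67.9225082397461), 65.20279693603516)
[array([0.49  , 0.3718, 0.0045])]
```

View pics/z7.png

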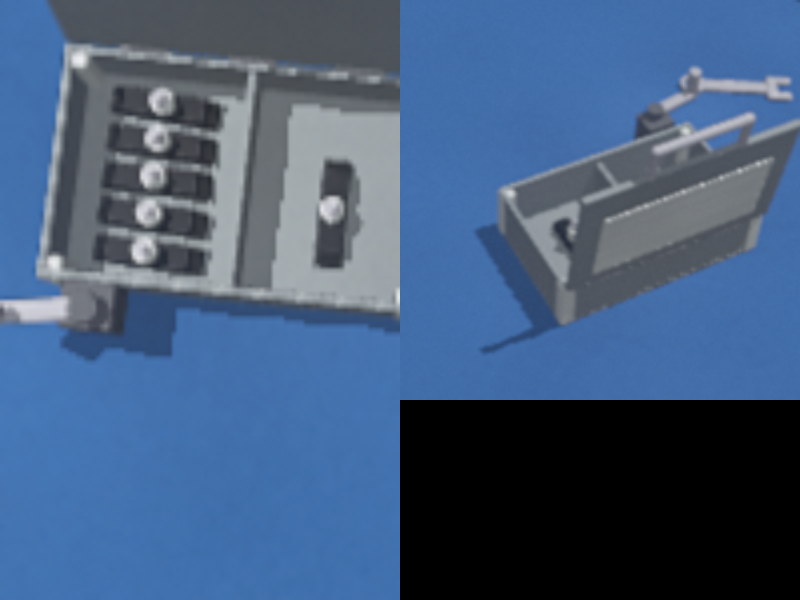

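The shoe stands in the bay with its stud up (top at about 48 mm), the lid leans back and the latch is out.

```bash
python3 -c "
from workcell import *
print(finish_job())"
```

```text
the job is handed in; nothing more can be done
None
```

The job is done and handed in at about 21 s of the 72 s allowed. I swung the latch clear, opened the lid by its bar until it leaned back, then set the finished shoe in the empty bay with its stud up.

**Final checks:**
- **Shoe:** it lies flat within about 3 mm of where I aimed, which was 10 mm in front of the bay's centre. Its highest reading is 49 mm above the table, against 47 mm expected for an upright stud on the bay floor.
- **Latch:** it measured 1.70 rad after the swing. The last picture shows it still swung out.
- **Lid:** I drove it to about 1.7 rad, and the last picture shows it still leaning back. I did not measure its angle separately.
- **Rear bare shoe and wrench:** the rear bare shoe has not moved, and the wrench is within the network's error of where it was (about 5 mm).
- **Forces:** the highest wrist force reported was about 10 N.

**Not confirmed:** the final measurement of the front bare shoe (`shoe_bare1`) failed. Only a small patch of it was picked up, probably because the arm was blocking the top camera. The gripper never went near it at low height, and it looked untouched in the last close view of it, taken just before I lowered the gripper onto the finished shoe.

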